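# Hang the power adapter on the rail stud by its side slot

## Robot

A 6-joint arm with a two-finger parallel gripper is mounted at the origin on the work surface. World frame = base frame: x ahead of the robot, y to its left, z up, the work surface at z = 0. Lengths are in m, angles in rad, forces in N, time in s.
With the tool pointing down it reaches from about 0.3 to 0.95 m from the base axis. Payload 3.1 kg.
Tool frame: the origin (TCP) lies midway between the tips of the shut fingers; the grasp point (between the pads) lies robot.grasp_offset behind it (robot.grasp_offset is the distance from the TCP to the grasp point, in m); x points along the fingers, z is the direction in which the jaws open and shut, and the axes are right-handed (so a half turn about x gives the same grasp; the last joint's range is limited). The gripper opens to 85 mm and grips with 20 to 120 N. Pads are 22 mm wide; open, the fingers measure 114 mm over their backs; the gripper's body (76 mm by 85 mm) begins 54 mm behind the grasp point. The pads swing forward as they close: fully open they stand 13 mm farther back than shut.
Start: joints at [-1.385, 0.308, 1.634, -0, 1.2, -0.07], TCP at [0.158, -0.605, 0.231] pointing down, gripper open.
Joint ranges: [-3.06, 3.06], [-0.79, 1.96], [0.05, 2.63], [-1.19, 4.34], [0.05, 2.64], [-2.94, 2.94]. Speed limits (rad/s): [2.79, 2.79, 3.14, 3.14, 3.14, 3.14].

## Interface

Orientations are given as a unit quaternion [x, y, z, w].
In Python, from workcell import robot gives the robot as it stands.
- The arm moves only by the tool move_arm, never from a script. Its argument "targets" is a list of rows, each an object with "linear": the shift along the tool's x, y, z in m, a list of three; "rotation": the turn, a rotation vector about the tool's x, y, z in degrees, a list of three. In form: [{"linear": [dx, dy, dz], "rotation": [ax, ay, az]}, ...]. A call has 1 to 20 rows; each row is the pose to reach, as a shift and turn from the pose commanded when the call began, along the tool's axes at that moment; what a row does not reach only later rows make up. A row lasts 1/10 s, in which the tool goes at most 50 mm and 8.59 degrees, less where a joint would pass 70% of its speed; a pose out of reach is approached as far as the arm can. A call with a gripper value outside its range is refused whole. "gripper" is the closure in counts, from 0 (fully open) to 255 (shut), set as the call begins (left out, the last holds). The fingers move at their own pace and stop on an object; the grip force is fixed at half the most. Time passes only in rows, so rows that repeat a pose let the fingers close. It gives the time, the measured TCP pose, the force and the opening at its end, in the units of the state.
- robot.observe(): the state, without advancing time (a new reading comes with each control period).
- robot.read_camera(name): name is "scene" or "top"; returns (picture, depth): 400x640x3 uint8, blue, green, red; 400x640 float32, m along the optical axis (not along the pixel's ray), 0 where there is no reading.
- robot.get_calibration(name): a dict with "fx", "fy", "cx", "cy" (pixels), "camera_from_world" (4x4, takes a point from world to camera coordinates). Camera axes: x right, y up, looking along -z (the intrinsics and any distortion apply to the point x, -y, -z); pixel columns grow to the right and rows downward; lengths in m; the calibration is good to about 2 mm. A picture is of the moment at which its call begins. get_calibration takes no time and is no camera call.
- robot.close_job(): hands the job in, once; it reports no verdict.
The state is a dict: "t": time; "qpos": joint angles; "joint_velocities": joint speeds; "effort": joint torques, N m; "eef_pos": TCP position; "tool_rot": TCP orientation; "force": force on the tool from outside, world axes, zero at the start; "ft_torque": the same for the moment, N m; "opening": finger opening in m.
Only numpy, scipy, OpenCV 4.12 (cv2) and the standard library are available. Lean on these libraries where they do the work, as an engineer would, in place of code of your own. Each camera call takes 0.05 s, during which the arm holds its last target.

## Task

Take the white power adapter standing on the green bench by its blue grip and hang it on the free stud of the low pipe rail, like the one already there: rest the upper edge of its slot lightly on the stud's neck, slide it sideways in that contact to the end of the slot, and lower it until the stud sits fully up in the seat notch. Go gently and by feel, since the stud's height is only roughly set and its plate must not be forced. Let go, leave it hanging still and upright, and do not disturb the hung adapter, the cameras or the mouse.

Things in the scene. Friction and masses are not known exactly. Their poses are not given: they have to be found in the camera images.
- rail: Fixed pipe rail: black 28 mm uprights at x = -175, +215 mm, a top pipe (axis 190 mm up, joints to 210 mm) and a bottom pipe at 45 mm, all at y = -55 mm. Origin on the bench below the free stud's neck; x along the rail, y outwards along the stud, z up. Only the two studs reach in front of y = -29 mm; the second, at x = +135 mm, is occupied, so come from the -x side and slide towards +x.
- stud (a point): Nominal middle of the free stud's neck, 190 mm up; axes of rail. Along y: collar 20 mm in diameter from -29 to -7 mm, neck 10 mm in diameter to +7 mm (the hanger plate belongs here), head 20 mm in diameter to +14 mm, too big for the slot. x and y are true, but the stud's plate is set by hand: its real height is up to 12 mm above or below this point: see or feel it. It takes at most 20 N.
- hanger: The adapter to be hung, about 0.36 kg (varies). Origin: centre of its underside; x towards the open mouth of the slot, y across the plate, z up. White adapter 100 (x) x 36 (y) x 55 (z) mm, on which it stands; on it an upright aluminium plate 5 mm thick (in the x-z plane, y = 0), x from -36 to +63 mm, top edge 145 mm up; on that the blue grip. Balanced: centre of mass at x, y within 3 mm.
- hanger_grip (a point): Middle of the blue grip of the adapter to be hung, 175 mm above its underside; axes as hanger. The grip is 40 mm along x, 10 mm thick along y (pinch it across y, from above) and 54 mm high: its top is 25 mm above this point, its foot 30 mm below.
- hanger_seat (a point): Centre of the seat notch, where the stud's centre belongs when hung: 52 mm below the grip's middle, same axes. The notch is 13 mm wide in x (-6.5 to +6.5 mm); its top is 5 mm above this point and it opens down into the slot's closed end (end wall at x = -6.5 mm). With the stud under the slot's roof this point is 10 mm higher. The adapter's top is 68 mm below it: keep it clear of the stud's head.
- hanger_slot (a point): Point on the level upper edge (roof) of the slot, 5 mm below and 40 mm towards the mouth (+x) from the seat point. The roof is straight from 33 mm behind to 10 mm ahead of this point, its tip turned up and 23 mm ahead. The slot's lower edge, 13 mm below the roof, ends 18 mm behind this point, its tip turned down and 8 mm behind it; so the stud can reach this point from below.
- hung_grip (a point): Middle of the blue grip of the other adapter, of the same shape, that already hangs loosely on the occupied stud, its underside about 67 mm above the bench. Leave it alone.
- cam_grey_mid (a point): Dark grey drop-shaped camera unit standing on the bench, 88 mm in diameter, 96 mm high; this point is 48 mm up on its axis. Leave it alone.
- cam_white_mid (a point): White drop-shaped camera unit standing on the bench, 88 mm in diameter, 96 mm high; this point is 48 mm up on its axis. Leave it alone.
- mouse_mid (a point): Black computer mouse on the bench, 104 x 60 x 34 mm; this point is in its middle. Leave it alone.
Things that resemble listed ones, but are neither listed nor needed, are in the scene too. What is shaped like the hanger but pink or yellow is not meant.

How it is judged:
By the outcome, as a careful person would: the job done as asked, in the order asked, and still so for the second after the job is handed in, with the robot touching nothing.
It also fails if it takes over 64 s, if anything falls off the work surface, if the arm or the gripper's body presses on something with over 40 N, if the wrist force passes 120 N, or if a joint passes its speed limit or range.

## Working session

There is one attempt and no reset: what is moved stays moved. The work goes in short steps, Python scripts to look and compute and a tool call to move; the robot and the scene stay as the last step left them, time stands still between calls to the robot, and variables do not carry over. Pictures are saved under pics/ and viewed, and the job is handed in when it is done.

Besides the shell and the picture viewer there is one more tool, called after ">>>" by a JSON object that holds its "method" and its "body". move_arm: Moves the arm, as the interface text tells. Its arguments: {"type":"object","properties":{"targets":{"type":"array"},"gripper":{"type":"number"}},"required":["targets"]}

```bash
mkdir -p pics; ls; cat > h.py <<'E'
import numpy as np, cv2
from workcell import robot
def snap(n,tag):
    p,d=robot.read_camera(n); cv2.imwrite(f'pics/{tag}.png',p); np.savez(f'pics/{tag}.npz',p=p,d=d); return p,d
def world(n,d,mask=None):
    c=robot.get_calibration(n); v,u=np.mgrid[0:d.shape[0],0:d.shape[1]]
    x=(u-c['cx'])/c['fx']*d; y=-(v-c['cy'])/c['fy']*d
    P=np.stack([x,y,-d,np.ones_like(d)],-1); W=P@np.linalg.inv(np.array(c['camera_from_world'])).T
    W=W[...,:3]; W[d==0]=np.nan
    return W
E
python3 - <<'E'
from h import *
for n in('scene','top'): snap(n,n+'0'); print(robot.get_calibration(n))
print(robot.observe(), robot.grasp_offset)
E
```

```text
pics
{'fx': 367.1441566018241, 'fy': 367.1441566018241, 'cx': 319.48090203350716, 'cy': 200.01501578426348, 'camera_from_world': array([[-0.88505335,  0.46497146,  0.02195686,  0.45051497],
       [-0.28390414, -0.57657762,  0.76613098,  0.1187964 ],
       [ 0.36888887,  0.67183315,  0.64230928, -1.4555417 ],
       [ 0.        ,  0.        ,  0.        ,  1.        ]])}
{'fx': 508.23953582680457, 'fy': 508.23953582680457, 'cx': 317.528091103268, 'cy': 197.8974339759296, 'camera_from_world': array([[ 0.0293262 , -0.99955056, -0.00621674,  0.1298644 ],
       [ 0.99720724,  0.02882895,  0.06889561, -0.58485263],
       [-0.06868542, -0.00821983,  0.9976045 , -1.51200258],
       [ 0.        ,  0.        ,  0.        ,  1.        ]])}
{'t': 0.1, 'qpos': array([-1.38466703e+00,  3.08950085e-01,  1.63504093e+00,  1.93114186e-06,
        1.19967550e+00, -6.96899840e-02]), 'joint_velocities': array([ 0.00031425, -0.00324364, -0.00249506,  0.00060466, -0.00163813,
       -0.00077564]), 'effort': array([-1.72358341e-04, -4.16406226e+01, -2.77644682e+01, -4.92344759e-05,
        4.02280188e-03,  1.64987895e-06]), 'eef_pos': array([ 0.15799367, -0.60394662,  0.2301506 ]), 'tool_rot': array([ 0.43262264,  0.5602428 , -0.43164686,  0.55914814]), 'force': array([-0.13341003, -0.29664401, -0.36504331]), 'ft_torque': array([-0.02279592,  0.05031075, -0.02060709]), 'opening': 0.08521871887227743} 0.0187
```

View pics/scene0.png

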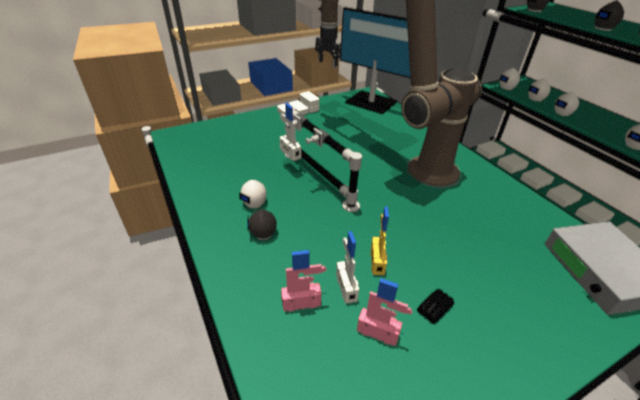

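View pics/top0.png

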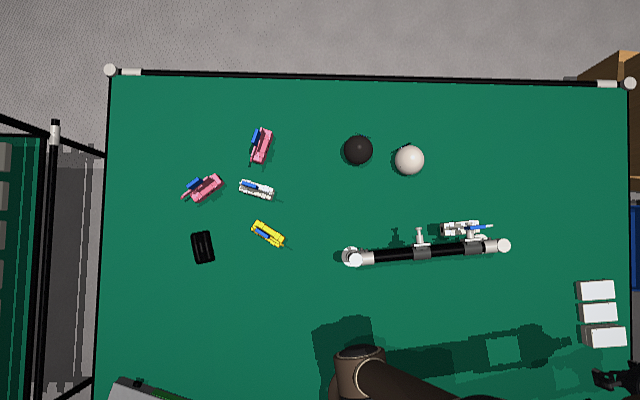

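```bash
python3 - <<'E'
from h import *
z=np.load('pics/top0.npz'); p,d=z['p'],z['d']
a=cv2.resize(p[165:215,225:295],None,fx=11,fy=11,interpolation=cv2.INTER_CUBIC)
cv2.imwrite('pics/zt.png',a)
a=cv2.resize(p[205:275,335:515],None,fx=4.4,fy=4.4,interpolation=cv2.INTER_CUBIC);cv2.imwrite('pics/zr.png',a)
s=np.load('pics/scene0.npz')['p']
a=cv2.resize(s[80:220,260:400],None,fx=4.2,fy=4.2,interpolation=cv2.INTER_CUBIC);cv2.imwrite('pics/zs.png',a)
a=cv2.resize(s[200:320,320:440],None,fx=5,fy=5,interpolation=cv2.INTER_CUBIC);cv2.imwrite('pics/zs2.png',a)
# clouds
W=world('top',d); print(np.nanmin(W[...,2]))
hsv=cv2.cvtColor(p,cv2.COLOR_BGR2HSV)
roi=np.zeros(d.shape,bool); roi[170:205,230:285]=1
blue=(hsv[...,0]>100)&(hsv[...,0]<125)&(hsv[...,1]>150)
def rep(m,n):
    q=W[m]; q=q[~np.isnan(q[:,0])]; print(n,len(q),q.mean(0),q.min(0),q.max(0)); return q
q=rep(roi&blue,'grip'); q=q[q[:,2]>0.18]; print(cv2.minAreaRect((q[:,:2]*1000).astype(np.float32)), np.median(q[:,2]))
q=rep(roi&(W[...,2]>0.03)&(W[...,2]<0.07),'body');print(cv2.minAreaRect((q[:,:2]*1000).astype(np.float32)))
q=rep(roi&(W[...,2]>0.1)&(W[...,2]<0.15),'plate');print(cv2.minAreaRect((q[:,:2]*1000).astype(np.float32)))
r2=np.zeros(d.shape,bool); r2[220:275,335:515]=1
np.set_printoptions(precision=3,suppress=True)
for v in range(222,262,3):
    print(v,[tuple(np.round(W[v,u]*1000).astype(int)) for u in (354,416,419,422,470)])
E
```

```text
-0.7816706663165296
grip 60 [0.59891897 0.32993446 0.1910036 ] [0.59180965 0.31118473 0.10047181] [0.60784709 0.35996157 0.20663025]
((599.7510986328125, 330.3353576660156), (38.87945556640625, 7.324251651763916), 74.67364501953125) 0.20049438700733546
body 304 [0.59772218 0.32676446 0.05583431] [0.57173385 0.2787268  0.03107287] [0.62874182 0.37978476 0.06631365]
((601.3309326171875, 329.9124755859375), (99.3747329711914, 38.01555633544922), 74.91148376464844)
plate 43 [0.59341102 0.30460519 0.13811728] [0.58268765 0.27105977 0.10047181] [0.61060362 0.3650508  0.14886531]
((596.6040649414062, 318.2945251464844), (97.26984405517578, 6.9205322265625), 75.973876953125)
222 [(np.int64(512), np.int64(34), np.int64(4)), (np.int64(517), np.int64(-154), np.int64(5)), (np.int64(518), np.int64(-163), np.int64(1)), (np.int64(518), np.int64(-172), np.int64(3)), (np.int64(516), np.int64(-259), np.int64(204))]
225 [(np.int64(503), np.int64(34), np.int64(2)), (np.int64(508), np.int64(-154), np.int64(3)), (np.int64(509), np.int64(-164), np.int64(-3)), (np.int64(509), np.int64(-173), np.int64(1)), (
[... 2342 characters left out ...]
 np.int64(209)), (np.int64(426), np.int64(-133), np.int64(209)), (np.int64(422), np.int64(-319), np.int64(0))]
258 [(np.int64(413), np.int64(45), np.int64(207)), (np.int64(417), np.int64(-118), np.int64(204)), (np.int64(418), np.int64(-126), np.int64(204)), (np.int64(418), np.int64(-134), np.int64(204)), (np.int64(414), np.int64(-318), np.int64(6))]
261 [(np.int64(405), np.int64(45), np.int64(206)), (np.int64(400), np.int64(-156), np.int64(2)), (np.int64(400), np.int64(-166), np.int64(-1)), (np.int64(-9223372036854775808), np.int64(-9223372036854775808), np.int64(-9223372036854775808)), (np.int64(405), np.int64(-318), np.int64(4))]<stdin>:22: RuntimeWarning: invalid value encountered in cast
```

View pics/zt.png

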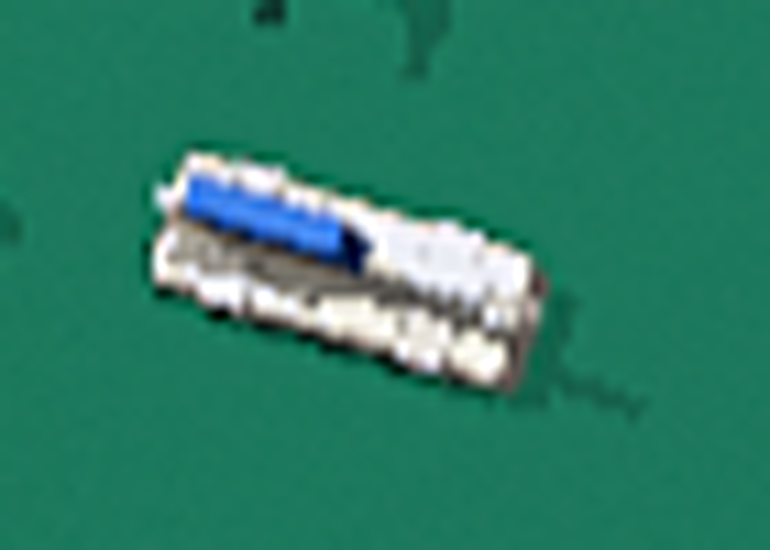

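View pics/zr.png

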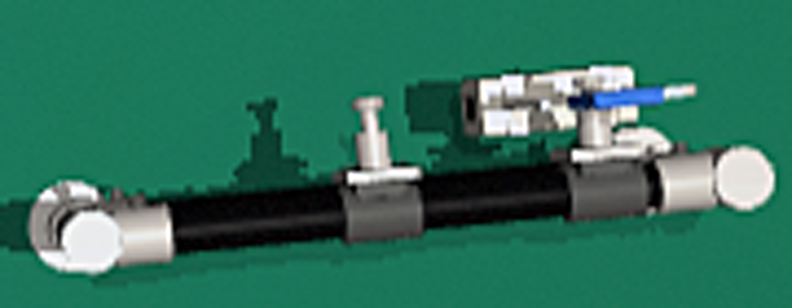

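View pics/zs.png

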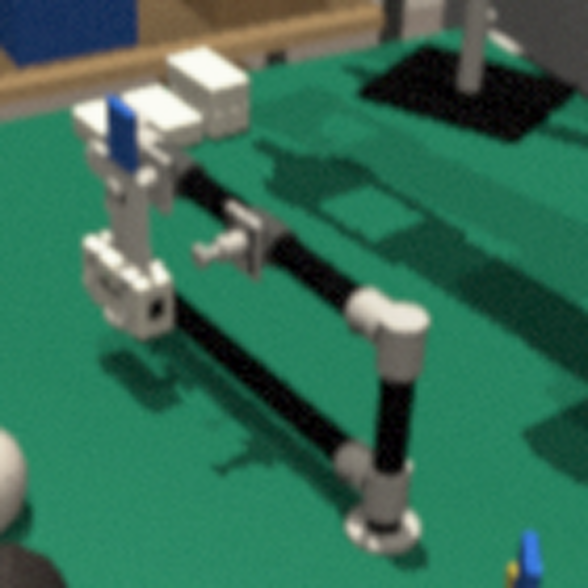

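View pics/zs2.png

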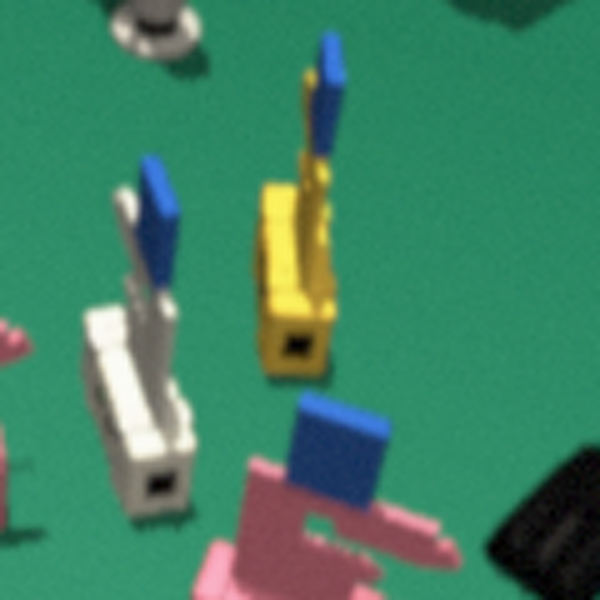

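```bash
python3 - <<'E'
from h import *
from scipy.spatial.transform import Rotation as R
from scipy.optimize import least_squares
np.set_printoptions(precision=4,suppress=True)
z=np.load('pics/top0.npz'); p,d=z['p'],z['d']; W=world('top',d)
g=cv2.cvtColor(p,cv2.COLOR_BGR2GRAY)
v,u=np.mgrid[0:400,0:640]
# black pipe
m=(g<45)&(u>375)&(u<465)&(v>235)&(v<265)&(W[...,2]>0.17)
q=W[m]; print(len(q),q.mean(0)); f=cv2.fitLine((q[:,:2]*1000).astype(np.float32),cv2.DIST_HUBER,0,.01,.01).ravel(); print('pipe',f,np.degrees(np.arctan2(f[1],f[0])), q[:,2].max())
# edges of pipe per column
for c in range(380,412,6):
    col=q[np.abs(u[m]-c)<1]; print(c,col[:,0].min(),col[:,0].max(),col[:,1].mean())
# stud
m=(u>405)&(u<430)&(v>224)&(v<246)&(W[...,2]>0.15)
q=W[m]
for x in np.arange(.455,.505,.006):
    s=q[np.abs(q[:,0]-x)<.003]
    if len(s): print(round(x,3),len(s),s[:,1].min(),s[:,1].max(),s[:,1].mean(),np.median(s[:,2]),np.sort(s[:,2])[-3:])
# end joints
for nm,us in(('L',(340,362)),('R',(490,515))):
    m=(u>us[0])&(u<us[1])&(v>230)&(v<272)&(W[...,2]>0.19)&(g>120); q=W[m]; (c,r)=cv2.minEnclosingCircle((q[:,:2]*1000).astype(np.float32)); print(nm,len(q),q.mean(0),c,r)
o=robot.observe(); M=R.from_quat(o['tool_rot']).as_matrix(); print(M)
s=np.load('pics/scene0.npz'); d2=s['d']; W2=world('scene',d2)
for r in range(128,148):
    print(r,[('%d,%d,%d'%tuple(np.nan_to_num(W2[r,c])*1000)) for c in range(304,324,3)])
E
```

```text
765 [ 0.433  -0.1305  0.2017]
pipe [   0.1247   -0.9922  433.4772 -132.1841] -82.83849 0.219366293989548
380 0.40636293545714364 0.4324355709704651 -0.023802107387172103
386 0.4066298498068633 0.4330868922057151 -0.039610157484566214
392 0.41007216344569597 0.4362027764764457 -0.05527581358288883
398 0.41321633058827967 0.43672649526256824 -0.07085613958463291
404 0.41329339864218817 0.43971870421029113 -0.08671952280050764
410 0.4166675106204789 0.44023257672899124 -0.10256152010754398
0.455 45 -0.15063337516455763 -0.10731189911033634 -0.12776012702532785 0.21893653438793992 [0.2222 0.2249 0.2273]
0.461 28 -0.14876949100335438 -0.11341782890101482 -0.1323511173247219 0.20125213972185108 [0.2139 0.2154 0.2174]
0.467 19 -0.13698576191921605 -0.11833175539841365 -0.12608876530870808 0.20148961080508832 [0.2056 0.2079 0.2099]
0.473 19 -0.1380487110867539 -0.11701085028909172 -0.1270340046193295 0.2023066671256546 [0.2047 0.2049 0.2089]
0.479 13 -0.13524082274998364 -0.11694292372384921 -0.1254012539616622 0.19929344997283227 [0.2036 0.204  0.2054]
0.485 8 -0.12926600806369534 -0.120250
[... 2112 characters left out ...]
7,189', '457,-110,191', '445,-112,187']
142 ['365,-417,-3', '499,-116,194', '342,-405,-2', '477,-116,189', '455,-136,172', '455,-114,184', '444,-112,182']
143 ['371,-406,0', '498,-119,188', '347,-396,-1', '334,-392,-2', '456,-134,169', '454,-114,180', '442,-115,176']
144 ['376,-395,1', '495,-124,182', '350,-389,-1', '340,-380,0', '326,-379,-2', '455,-114,176', '441,-117,171']
145 ['379,-388,1', '367,-384,0', '354,-381,-1', '345,-371,1', '331,-369,0', '454,-115,172', '308,-358,0']
146 ['383,-380,1', '370,-378,0', '355,-379,-4', '346,-369,-1', '335,-362,-1', '454,-115,167', '311,-353,-2']
147 ['384,-379,-2', '374,-370,0', '360,-369,-3', '350,-361,-1', '339,-353,0', '329,-345,1', '315,-344,-1']
```

```bash
python3 - <<'E'
from h import *
s=np.load('pics/scene0.npz')['p']
a=cv2.resize(s[118:158,295:345],None,fx=14,fy=14,interpolation=cv2.INTER_NEAREST);cv2.imwrite('pics/zs3.png',a)
E
```

```text
(no output)
```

View pics/zs3.png

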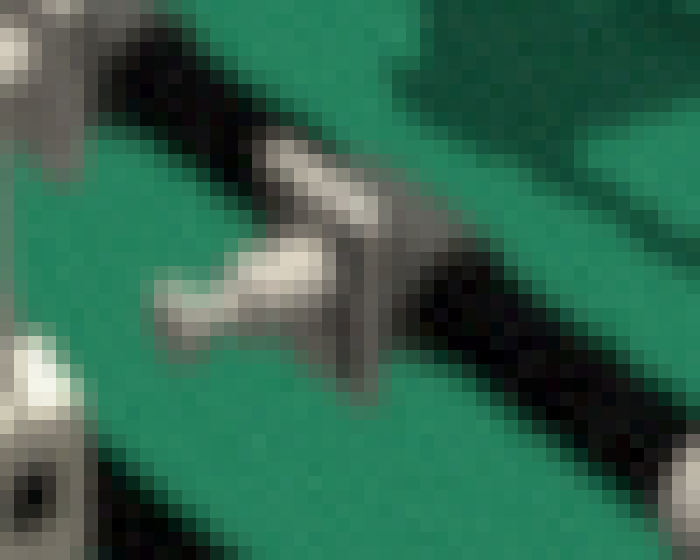

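```bash
cat >> h.py <<'E'
from scipy.spatial.transform import Rotation as R
np.set_printoptions(precision=4,suppress=True)
XR=np.array([0.1247,-0.9922,0]); YR=np.array([0.9922,0.1247,0]); O=np.array([.4863,-.1244,0])
def rel(pos,yawz,o=None):
    "tool shift to TCP pos with tool x down and tool z at yaw (deg)"
    o=o or robot.observe(); M=R.from_quat(o['tool_rot']).as_matrix()
    a=np.radians(yawz); z=np.array([np.cos(a),np.sin(a),0]); x=np.array([0,0,-1.]); T=np.stack([x,np.cross(z,x),z],1)
    print('now',o['eef_pos'],'lin',M.T@(np.array(pos)-o['eef_pos']),'rot',np.degrees(R.from_matrix(M.T@T).as_rotvec()),'F',o['force'],'open',o['opening'])
E
python3 - <<'E'
from h import *
rel([.600,.330,.32],-15)
E
```

```text
now [ 0.158  -0.6039  0.2302] lin [-0.0881  0.664  -0.7919] rot [-60.3427  -0.103   -0.07  ] F [-0.1334 -0.2966 -0.365 ] open 0.08521871887227743
```

>>> {"method": "move_arm", "body": {"targets": [{"linear":[-0.05,0,0],"rotation":[0,0,0]},{"linear":[-0.1,0,0],"rotation":[0,0,0]},{"linear":[-0.13,0,0],"rotation":[0,0,0]},{"linear":[-0.13,0.03,-0.036],"rotation":[-4,0,0]},{"linear":[-0.13,0.06,-0.072],"rotation":[-8,0,0]},{"linear":[-0.13,0.09,-0.108],"rotation":[-12,0,0]},{"linear":[-0.13,0.12,-0.144],"rotation":[-16,0,0]},{"linear":[-0.13,0.15,-0.18],"rotation":[-20,0,0]},{"linear":[-0.13,0.18,-0.215],"rotation":[-24,0,0]},{"linear":[-0.13,0.21,-0.25],"rotation":[-28,0,0]},{"linear":[-0.13,0.24,-0.286],"rotation":[-32,0,0]},{"linear":[-0.13,0.27,-0.322],"rotation":[-36,0,0]},{"linear":[-0.13,0.3,-0.358],"rotation":[-40,0,0]},{"linear":[-0.13,0.33,-0.394],"rotation":[-44,0,0]},{"linear":[-0.13,0.36,-0.43],"rotation":[-48,0,0]},{"linear":[-0.13,0.39,-0.465],"rotation":[-52,0,0]},{"linear":[-0.13,0.42,-0.5],"rotation":[-56,0,0]},{"linear":[-0.13,0.45,-0.536],"rotation":[-60,0,0]},{"linear":[-0.13,0.48,-0.572],"rotation":[-60.3,0,0]},{"linear":[-0.13,0.51,-0.608],"rotation":[-60.3,0,0]}], "gripper": 120}}

```text
t: 2.1
eef_pos: [0.4978, 0.1145, 0.3608]
tool_rot: [0.092, 0.701, -0.092, 0.701]
force: [1.0, 0.0, -0.5]
opening: 0.0449
```

```bash
python3 - <<'E'
from h import *
rel([.600,.330,.32],-15); print(robot.observe()['t'])
E
```

```text
now [0.4978 0.1145 0.3608] lin [0.0407 0.2346 0.0429] rot [-0.0061 -0.021   0.0299] F [ 0.9501  0.0176 -0.4739] open 0.04487134974369265
2.1
```

>>> {"method": "move_arm", "body": {"targets": [{"linear":[0,0.04,0.007],"rotation":[0,0,0]},{"linear":[0.01,0.08,0.014],"rotation":[0,0,0]},{"linear":[0.02,0.12,0.021],"rotation":[0,0,0]},{"linear":[0.03,0.16,0.028],"rotation":[0,0,0]},{"linear":[0.04,0.2,0.036],"rotation":[0,0,0]},{"linear":[0.04,0.225,0.041],"rotation":[0,0,0]},{"linear":[0.04,0.234,0.043],"rotation":[0,0,0]},{"linear":[0.04,0.234,0.043],"rotation":[0,0,0]},{"linear":[0.04,0.234,0.043],"rotation":[0,0,0]}]}}

```text
t: 3.0
eef_pos: [0.5996, 0.3264, 0.3212]
tool_rot: [0.092, 0.701, -0.093, 0.701]
force: [-0.2, -0.2, -0.2]
opening: 0.0451
```

```bash
python3 - <<'E'
from h import *
rel([.600,.330,.159],-15)
for n in('scene','top'):
    p,d=snap(n,n+'1')
a=cv2.resize(cv2.imread('pics/scene1.png')[120:320,240:440],None,fx=3,fy=3);cv2.imwrite('pics/v1.png',a)
E
```

```text
now [0.5996 0.3264 0.3212] lin [ 0.1622  0.0038 -0.0005] rot [-0.065  -0.0216  0.0685] F [-0.2231 -0.211  -0.2457] open 0.04508876312141743
```

View pics/v1.png

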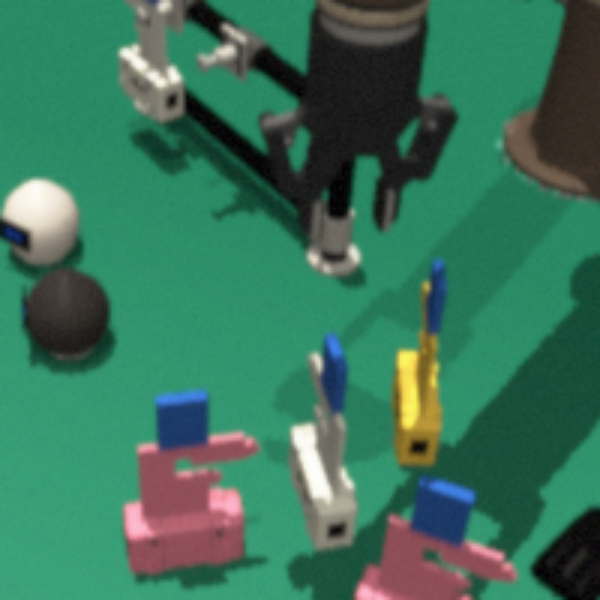

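The gripper hangs at about (345,180) in the crop, straight above the white adapter's blue grip at (333,373). The jaws straddle the grip's thickness, and the yellow and pink decoys are clear.

>>> {"method": "move_arm", "body": {"targets": [{"linear":[0.03,0.004,0],"rotation":[0,0,0]},{"linear":[0.07,0.004,0],"rotation":[0,0,0]},{"linear":[0.1,0.004,0],"rotation":[0,0,0]},{"linear":[0.125,0.004,0],"rotation":[0,0,0]},{"linear":[0.145,0.004,0],"rotation":[0,0,0]},{"linear":[0.157,0.004,0],"rotation":[0,0,0]},{"linear":[0.162,0.004,0],"rotation":[0,0,0]},{"linear":[0.162,0.004,0],"rotation":[0,0,0]}]}}

```text
t: 3.9
eef_pos: [0.601, 0.3308, 0.1594]
tool_rot: [0.093, 0.701, -0.093, 0.701]
force: [-0.0, 0.1, 0.5]
opening: 0.0453
```

```bash
python3 - <<'E'
from h import *
rel([.600,.330,.159],-15)
p,d=snap('scene','scene2')
a=cv2.resize(p[180:300,300:420],None,fx=5,fy=5);cv2.imwrite('pics/v2.png',a)
E
```

```text
now [0.601  0.3308 0.1594] lin [ 0.0004 -0.001  -0.0008] rot [-0.0736 -0.0042  0.0107] F [-0.0302  0.0815  0.5073] open 0.04525480159066325
```

View pics/v2.png

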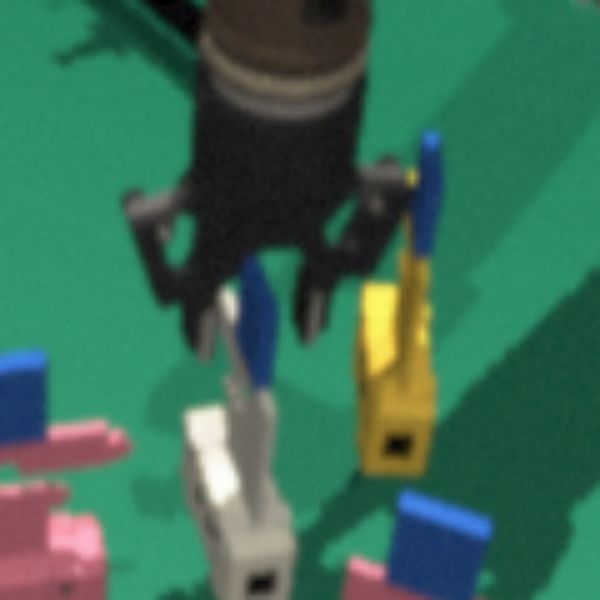

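The grip sits between the two fingers at about (258,320) in the crop, roughly centred. Closing now.

>>> {"method": "move_arm", "body": {"targets": [{"linear":[0,0,0],"rotation":[0,0,0]},{"linear":[0,0,0],"rotation":[0,0,0]},{"linear":[0,0,0],"rotation":[0,0,0]},{"linear":[0,0,0],"rotation":[0,0,0]},{"linear":[0,0,0],"rotation":[0,0,0]},{"linear":[0,0,0],"rotation":[0,0,0]},{"linear":[0,0,0],"rotation":[0,0,0]},{"linear":[0,0,0],"rotation":[0,0,0]}], "gripper": 255}}

```text
t: 4.75
eef_pos: [0.6017, 0.3318, 0.1606]
tool_rot: [0.093, 0.7, -0.092, 0.702]
force: [-0.8, 1.0, 6.6]
opening: 0.0092
```

>>> {"method": "move_arm", "body": {"targets": [{"linear":[-0.005,0,0],"rotation":[0,0,0]},{"linear":[-0.015,0,0],"rotation":[0,0,0]},{"linear":[-0.035,0,0],"rotation":[0,0,0]},{"linear":[-0.06,0,0],"rotation":[0,0,0]},{"linear":[-0.085,0,0],"rotation":[0,0,0]},{"linear":[-0.11,0,0],"rotation":[0,0,0]},{"linear":[-0.13,0,0],"rotation":[0,0,0]},{"linear":[-0.14,0,0],"rotation":[0,0,0]},{"linear":[-0.14,0,0],"rotation":[0,0,0]},{"linear":[-0.14,0,0],"rotation":[0,0,0]}]}}

```text
t: 5.75
eef_pos: [0.6003, 0.3309, 0.2977]
tool_rot: [0.092, 0.702, -0.093, 0.7]
force: [-0.2, -0.4, -4.5]
opening: 0.0091
```

```bash
python3 - <<'E'
from h import *
rel([.600,.330,.159],-15)
p,d=snap('scene','scene3')
a=cv2.resize(p[80:280,260:460],None,fx=3,fy=3);cv2.imwrite('pics/v3.png',a)
p,d=snap('top','top3')
a=cv2.resize(p[125:245,180:340],None,fx=5,fy=5);cv2.imwrite('pics/v3t.png',a)
E
```

```text
now [0.6003 0.3309 0.2977] lin [ 0.1387 -0.0007  0.0002] rot [-0.048  -0.1095  0.0952] F [-0.1734 -0.4194 -4.4961] open 0.009099258110261705
```

View pics/v3.png

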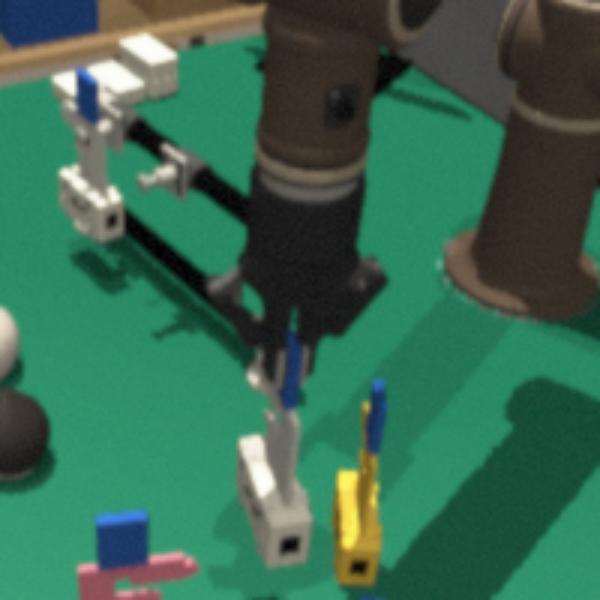

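View pics/v3t.png

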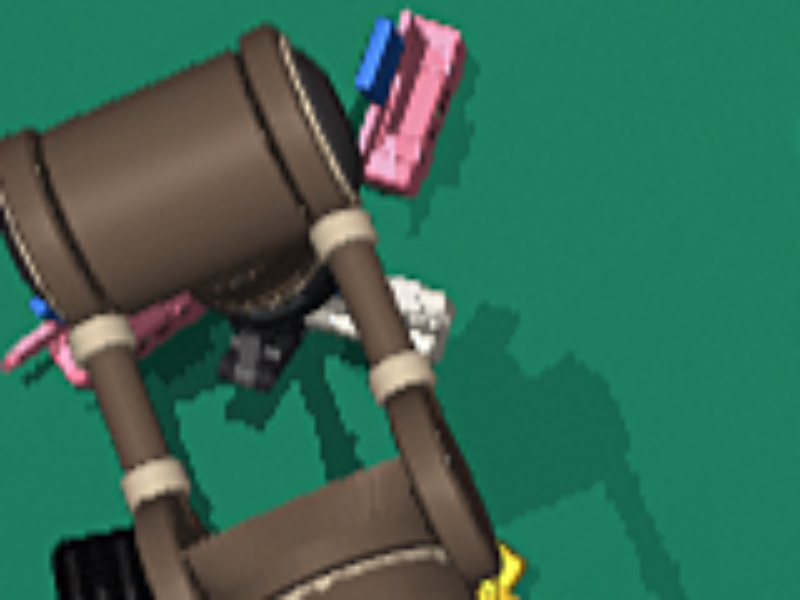

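```bash
python3 - <<'E'
from h import *
P=O-0.11*XR; print(P); rel([P[0],P[1],.36],7.16)
E
```

```text
[ 0.4726 -0.0153  0.    ]
now [0.5999 0.3307 0.2968] lin [-0.0621 -0.3673 -0.0333] rot [-22.2059  -0.2141   0.1202] F [-0.4409 -1.0788 -4.8504] open 0.009438186827705631
```

The adapter is held upright with its underside clear of the bench, and the yellow and pink ones are undisturbed. Next I carry it over to the -x side of the stud.

>>> {"method": "move_arm", "body": {"targets": [{"linear":[-0.03,0,0],"rotation":[0,0,0]},{"linear":[-0.055,-0.01,-0.001],"rotation":[0,0,0]},{"linear":[-0.062,-0.03,-0.003],"rotation":[-2,0,0]},{"linear":[-0.062,-0.06,-0.006],"rotation":[-4,0,0]},{"linear":[-0.062,-0.09,-0.009],"rotation":[-6,0,0]},{"linear":[-0.062,-0.12,-0.011],"rotation":[-8,0,0]},{"linear":[-0.062,-0.15,-0.014],"rotation":[-10,0,0]},{"linear":[-0.062,-0.18,-0.017],"rotation":[-12,0,0]},{"linear":[-0.062,-0.21,-0.02],"rotation":[-14,0,0]},{"linear":[-0.062,-0.24,-0.022],"rotation":[-16,0,0]},{"linear":[-0.062,-0.27,-0.025],"rotation":[-18,0,0]},{"linear":[-0.062,-0.3,-0.028],"rotation":[-20,0,0]},{"linear":[-0.062,-0.325,-0.03],"rotation":[-21.5,0,0]},{"linear":[-0.062,-0.345,-0.032],"rotation":[-22.2,0,0]},{"linear":[-0.062,-0.36,-0.033],"rotation":[-22.2,0,0]},{"linear":[-0.062,-0.367,-0.033],"rotation":[-22.2,0,0]},{"linear":[-0.062,-0.367,-0.033],"rotation":[-22.2,0,0]},{"linear":[-0.062,-0.367,-0.033],"rotation":[-22.2,0,0]}]}}

```text
t: 7.65
eef_pos: [0.4739, -0.0141, 0.3608]
tool_rot: [-0.044, 0.706, 0.044, 0.706]
force: [-0.2, 0.7, -3.6]
opening: 0.0089
```

```bash
python3 - <<'E'
from h import *
P=O-0.11*XR;rel([P[0],P[1],.25],7.16)
p,d=snap('scene','scene4')
a=cv2.resize(p[60:220,240:440],None,fx=4,fy=4);cv2.imwrite('pics/v4.png',a)
p,d=snap('top','top4')
a=cv2.resize(p[165:285,340:500],None,fx=5,fy=5);cv2.imwrite('pics/v4t.png',a)
E
```

```text
now [ 0.4739 -0.0141  0.3608] lin [ 0.1108 -0.0011 -0.0014] rot [-0.0054 -0.0181 -0.058 ] F [-0.2061  0.7048 -3.5888] open 0.008937548336217491
```

View pics/v4.png

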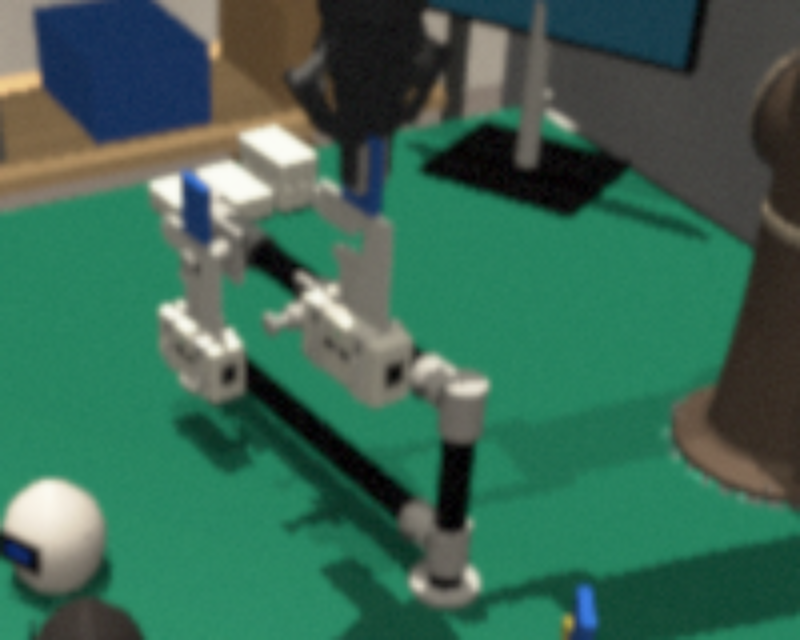

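View pics/v4t.png

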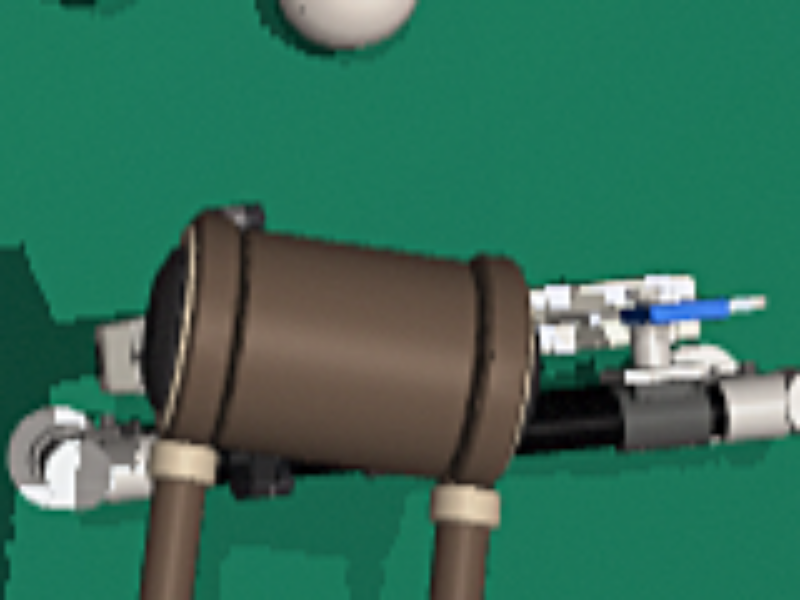

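The adapter hangs over the rail at about (360,290) in the crop, left of the free stud at (285,318). The stud is clear, so I lower it to approach height.

>>> {"method": "move_arm", "body": {"targets": [{"linear":[0.015,-0.001,-0.0014],"rotation":[0,0,0]},{"linear":[0.035,-0.001,-0.0014],"rotation":[0,0,0]},{"linear":[0.06,-0.001,-0.0014],"rotation":[0,0,0]},{"linear":[0.085,-0.001,-0.0014],"rotation":[0,0,0]},{"linear":[0.1,-0.001,-0.0014],"rotation":[0,0,0]},{"linear":[0.108,-0.001,-0.0014],"rotation":[0,0,0]},{"linear":[0.11,-0.001,-0.0014],"rotation":[0,0,0]},{"linear":[0.11,-0.001,-0.0014],"rotation":[0,0,0]},{"linear":[0.11,-0.001,-0.0014],"rotation":[0,0,0]}]}}

```text
t: 8.65
eef_pos: [0.4735, -0.0158, 0.2523]
tool_rot: [-0.044, 0.705, 0.044, 0.706]
force: [0.4, 0.1, -3.8]
opening: 0.0094
```

```bash
python3 - <<'E'
from h import *
P=O-0.042*XR;rel([P[0],P[1],.25],7.16)
p,d=snap('scene','scene5')
a=cv2.resize(p[80:200,270:390],None,fx=5,fy=5,interpolation=cv2.INTER_CUBIC);cv2.imwrite('pics/v5.png',a)
E
```

```text
now [ 0.4735 -0.0158  0.2523] lin [ 0.0023 -0.0674 -0.0008] rot [0.0079 0.1198 0.0311] F [ 0.3505  0.0532 -3.8317] open 0.009412785480661422
```

View pics/v5.png

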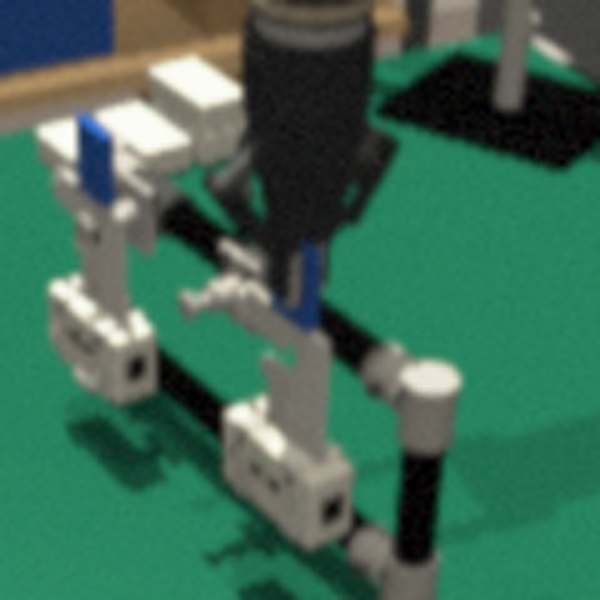

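```bash
python3 - <<'E'
from h import *
z=np.load('pics/scene5.npz');W=world('scene',z['d'])
S=(W-O)
def show(r0,r1,c0,c1):
    q=S[r0:r1,c0:c1].reshape(-1,3); print(np.c_[q@XR,q@YR,q[:,2]].reshape(r1-r0,c1-c0,3)*1000//1)
show(155,160,326,335)
show(130,144,330,333)
z=robot.observe()['eef_pos']-O; print('tcp',z@XR,z@YR)
# head
z=np.load('pics/scene0.npz');W=world('scene',z['d']);q=(W-O)[138:145,306:309].reshape(-1,3);print(np.c_[q@XR,q@YR,q[:,2]]*1000//1)
E
```

```text
[[[-103.    5.  192.]
  [-109.    5.  196.]
  [-111.    3.  196.]
  [-117.    3.  200.]
  [-120.    2.  201.]
  [-127.    3.  205.]
  [-134.    5.  210.]
  [-139.    5.  212.]
  [-142.    4.  214.]]

 [[-101.    3.  187.]
  [-108.    5.  192.]
  [-112.    4.  193.]
  [-116.    2.  195.]
  [-125.    5.  201.]
  [-126.    2.  200.]
  [-134.    5.  206.]
  [-140.    5.  209.]
  [-143.    4.  211.]]

 [[-104.    5.  185.]
  [-107.    4.  187.]
  [-114.    5.  191.]
  [-117.    3.  192.]
  [-124.    5.  197.]
  [-126.    2.  197.]
  [-133.    4.  201.]
  [-139.    4.  205.]
  [-144.    4.  207.]]

 [[-103.    4.  181.]
  [-105.    2.  182.]
  [-114.    5.  188.]
  [-116.    3.  188.]
  [-124.    4.  193.]
  [-129.    4.  195.]
  [-134.    4.  198.]
  [-138.    4.  200.]
  [-144.    4.  204.]]

 [[-100.    2.  175.]
  [-107.    3.  179.]
  [-114.    4.  183.]
  [-117.    3.  184.]
  [-124.    4.  188.]
  [-128.    3.  190.]
  [-133.    3.  194.]
  [-138.    3.  196.]
  [-140.    1.  196.]]]
[[[-121.    7.  291.]
  [-121.    3.  290.]
  [-123.    1.  291.]]

 [[-124.    9.  290.]
  [-125.  
[... 640 characters left out ...]
258.]]

 [[-122.    6.  254.]
  [-127.    6.  256.]
  [-127.    2.  255.]]

 [[-123.    6.  251.]
  [-126.    5.  252.]
  [-126.    1.  251.]]

 [[-125.    8.  249.]
  [-129.    7.  251.]
  [-129.    4.  250.]]]
tcp -0.10934006609006096 0.0008408399579207255
[[ 290. -177.    3.]
 [ 292. -183.    0.]
 [ 294. -190.   -3.]
 [   4.   11.  200.]
 [  -2.   11.  203.]
 [  -1.    6.  200.]
 [   4.   11.  196.]
 [  -4.   12.  200.]
 [  -4.    8.  199.]
 [   0.   13.  195.]
 [  -2.   10.  195.]
 [  -8.   11.  198.]
 [   4.   11.  188.]
 [  -6.   14.  194.]
 [  -9.   11.  195.]
 [   3.   11.  185.]
 [  -3.   12.  188.]
 [  -7.   10.  189.]
 [ 255. -154.   -3.]
 [   0.    9.  182.]
 [  -8.   11.  186.]]
```

>>> {"method": "move_arm", "body": {"targets": [{"linear":[0,-0.01,-0.0018],"rotation":[0,0,0]},{"linear":[0,-0.02,-0.0018],"rotation":[0,0,0]},{"linear":[0,-0.03,-0.0018],"rotation":[0,0,0]},{"linear":[0,-0.04,-0.0018],"rotation":[0,0,0]},{"linear":[0,-0.05,-0.0018],"rotation":[0,0,0]},{"linear":[0,-0.06,-0.0018],"rotation":[0,0,0]},{"linear":[0,-0.067,-0.0018],"rotation":[0,0,0]},{"linear":[0,-0.067,-0.0018],"rotation":[0,0,0]},{"linear":[0,-0.067,-0.0018],"rotation":[0,0,0]}]}}

```text
t: 9.6
eef_pos: [0.4791, -0.0824, 0.2512]
tool_rot: [-0.044, 0.706, 0.044, 0.706]
force: [-1.0, -1.1, -3.3]
opening: 0.0095
```

```bash
python3 - <<'E'
from h import *
o=robot.observe();z=o['eef_pos']-O; print('tcp',z@XR,z@YR,z[2],o['force'],o['ft_torque'])
p,d=snap('scene','scene6')
a=cv2.resize(p[80:200,270:390],None,fx=5,fy=5,interpolation=cv2.INTER_CUBIC);cv2.imwrite('pics/v6.png',a)
o=robot.observe();z=o['eef_pos']-O; print('tcp',z@XR,z@YR,z[2],o['force'],o['ft_torque'])
E
```

```text
tcp -0.04252761779161934 -0.0019509347927437568 0.25115854720631137 [-1.0446 -1.1224 -3.2836] [ 0.0065  0.0025 -0.0061]
tcp -0.04273266342776151 -0.0019642747891139758 0.25113961159980347 [-1.015  -0.1529 -3.4989] [0.0889 0.0088 0.0411]
```

View pics/v6.png

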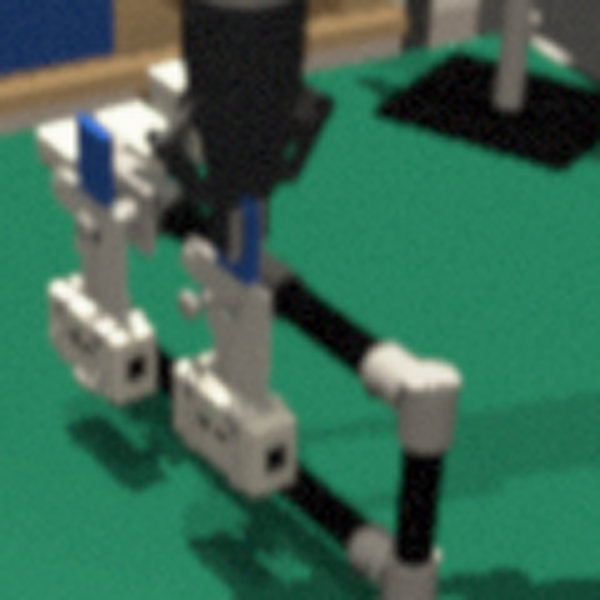

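The stud head at about (190,300) in the crop sits just under the upper prong, ahead of the lower lip. I now lower it by feel.

>>> {"method": "move_arm", "body": {"targets": [{"linear":[0.001,0,0],"rotation":[0,0,0]},{"linear":[0.002,0,0],"rotation":[0,0,0]},{"linear":[0.003,0,0],"rotation":[0,0,0]},{"linear":[0.004,0,0],"rotation":[0,0,0]},{"linear":[0.004,0,0],"rotation":[0,0,0]},{"linear":[0.004,0,0],"rotation":[0,0,0]}]}}

```text
t: 10.25
eef_pos: [0.4791, -0.0824, 0.2472]
tool_rot: [-0.044, 0.706, 0.044, 0.706]
force: [0.3, 0.1, -3.7]
opening: 0.009
```

>>> {"method": "move_arm", "body": {"targets": [{"linear":[0.0005,0,0],"rotation":[0,0,0]},{"linear":[0.001,0,0],"rotation":[0,0,0]},{"linear":[0.001,0,0],"rotation":[0,0,0]}]}}

```text
t: 10.55
eef_pos: [0.4791, -0.0825, 0.2462]
tool_rot: [-0.044, 0.706, 0.044, 0.706]
force: [0.5, -0.0, -4.3]
opening: 0.0092
```

>>> {"method": "move_arm", "body": {"targets": [{"linear":[0.0005,0,0],"rotation":[0,0,0]},{"linear":[0.001,0,0],"rotation":[0,0,0]},{"linear":[0.001,0,0],"rotation":[0,0,0]}]}}

```text
t: 10.85
eef_pos: [0.4791, -0.0824, 0.2451]
tool_rot: [-0.044, 0.706, 0.044, 0.706]
force: [-0.0, 0.0, -4.0]
opening: 0.0094
```

>>> {"method": "move_arm", "body": {"targets": [{"linear":[0.0005,0,0],"rotation":[0,0,0]},{"linear":[0.001,0,0],"rotation":[0,0,0]},{"linear":[0.001,0,0],"rotation":[0,0,0]}]}}

```text
t: 11.15
eef_pos: [0.4791, -0.0825, 0.2442]
tool_rot: [-0.044, 0.706, 0.044, 0.706]
force: [-0.2, -0.4, -4.0]
opening: 0.0093
```

Baseline is about -4 N with no contact yet. I continue in 1 mm steps.

>>> {"method": "move_arm", "body": {"targets": [{"linear":[0.0005,0,0],"rotation":[0,0,0]},{"linear":[0.001,0,0],"rotation":[0,0,0]},{"linear":[0.001,0,0],"rotation":[0,0,0]}]}}

```text
t: 11.45
eef_pos: [0.4791, -0.0824, 0.2432]
tool_rot: [-0.044, 0.706, 0.044, 0.706]
force: [0.7, 0.3, -3.4]
opening: 0.0092
```

>>> {"method": "move_arm", "body": {"targets": [{"linear":[0.0005,0,0],"rotation":[0,0,0]},{"linear":[0.001,0,0],"rotation":[0,0,0]},{"linear":[0.001,0,0],"rotation":[0,0,0]}]}}

```text
t: 11.75
eef_pos: [0.4791, -0.0824, 0.2422]
tool_rot: [-0.044, 0.706, 0.044, 0.706]
force: [0.6, 0.6, -4.4]
opening: 0.0095
```

>>> {"method": "move_arm", "body": {"targets": [{"linear":[0.0005,0,0],"rotation":[0,0,0]},{"linear":[0.001,0,0],"rotation":[0,0,0]},{"linear":[0.001,0,0],"rotation":[0,0,0]}]}}

```text
t: 12.05
eef_pos: [0.4791, -0.0825, 0.2412]
tool_rot: [-0.044, 0.706, 0.044, 0.706]
force: [0.9, -0.4, -3.4]
opening: 0.0096
```

```bash
python3 -c "
from h import *
print(robot.observe()['force'])"
```

```text
[ 0.8859 -0.3952 -3.4146]
```

>>> {"method": "move_arm", "body": {"targets": [{"linear":[0.0005,0,0],"rotation":[0,0,0]},{"linear":[0.0005,0,0],"rotation":[0,0,0]}]}}

```text
t: 12.25
eef_pos: [0.4791, -0.0825, 0.2407]
tool_rot: [-0.044, 0.706, 0.044, 0.706]
force: [-0.1, -0.3, -4.0]
opening: 0.0095
```

>>> {"method": "move_arm", "body": {"targets": [{"linear":[0.0005,0,0],"rotation":[0,0,0]},{"linear":[0.0005,0,0],"rotation":[0,0,0]}]}}

```text
t: 12.45
eef_pos: [0.4792, -0.0825, 0.2403]
tool_rot: [-0.044, 0.706, 0.044, 0.706]
force: [0.6, 0.6, -4.8]
opening: 0.0094
```

>>> {"method": "move_arm", "body": {"targets": [{"linear":[0.0005,0,0],"rotation":[0,0,0]},{"linear":[0.0005,0,0],"rotation":[0,0,0]}]}}

```text
t: 12.65
eef_pos: [0.4793, -0.0825, 0.2401]
tool_rot: [-0.044, 0.706, 0.044, 0.706]
force: [-0.6, 0.6, -1.7]
opening: 0.0095
```

>>> {"method": "move_arm", "body": {"targets": [{"linear":[0.0005,0,0],"rotation":[0,0,0]},{"linear":[0.0005,0,0],"rotation":[0,0,0]}]}}

```text
t: 12.85
eef_pos: [0.4794, -0.0824, 0.2399]
tool_rot: [-0.044, 0.706, 0.044, 0.706]
force: [-1.2, 0.6, 1.2]
opening: 0.0095
```

>>> {"method": "move_arm", "body": {"targets": [{"linear":[0.0005,0,0],"rotation":[0,0,0]},{"linear":[0.0005,0,0],"rotation":[0,0,0]}]}}

```text
t: 13.05
eef_pos: [0.4794, -0.0824, 0.2397]
tool_rot: [-0.044, 0.705, 0.044, 0.706]
force: [-3.2, 1.9, 4.8]
opening: 0.009
```

Contact at TCP z of about 0.240, which puts the stud centre near 0.193 and agrees with the camera. The load is about 8 N, so I ease off a little and then slide.

>>> {"method": "move_arm", "body": {"targets": [{"linear":[-0.0003,0,0],"rotation":[0,0,0]},{"linear":[-0.0006,0,0],"rotation":[0,0,0]},{"linear":[-0.0006,0,0],"rotation":[0,0,0]}]}}

```text
t: 13.35
eef_pos: [0.4794, -0.0824, 0.2397]
tool_rot: [-0.044, 0.706, 0.044, 0.706]
force: [-2.0, 1.8, 4.4]
opening: 0.0094
```

>>> {"method": "move_arm", "body": {"targets": [{"linear":[0,-0.001,0],"rotation":[0,0,0]},{"linear":[0,-0.002,0],"rotation":[0,0,0]},{"linear":[0,-0.003,0],"rotation":[0,0,0]},{"linear":[0,-0.004,0],"rotation":[0,0,0]},{"linear":[0,-0.005,0],"rotation":[0,0,0]}]}}

```text
t: 13.85
eef_pos: [0.4802, -0.0856, 0.24]
tool_rot: [-0.042, 0.705, 0.045, 0.706]
force: [-1.9, 6.4, 6.5]
opening: 0.0091
```

>>> {"method": "move_arm", "body": {"targets": [{"linear":[-0.0005,0,0],"rotation":[0,0,0]},{"linear":[-0.0008,0,0],"rotation":[0,0,0]},{"linear":[-0.0008,0,0],"rotation":[0,0,0]}]}}

```text
t: 14.15
eef_pos: [0.4803, -0.0871, 0.24]
tool_rot: [-0.044, 0.705, 0.044, 0.706]
force: [0.8, 3.0, 1.3]
opening: 0.0092
```

```bash
python3 - <<'E'
from h import *
p,d=snap('scene','scene7')
o=robot.observe();z=o['eef_pos']-O; print('tcp',z@XR,z@YR,z[2],o['force'],o['ft_torque'])
rel([.48,-.0856,.24],7.16)
a=cv2.resize(p[100:180,280:360],None,fx=7,fy=7,interpolation=cv2.INTER_CUBIC);cv2.imwrite('pics/v7.png',a)
E
```

```text
tcp -0.03765865172950311 -0.0013855478138430802 0.23999832673940447 [0.2373 2.8799 0.8289] [ 0.5148 -0.1663  0.0224]
now [ 0.4802 -0.0872  0.24  ] lin [-0.      0.0016 -0.    ] rot [-0.0037  0.0662 -0.0188] F [0.2373 2.8799 0.8289] open 0.009396045839268471
```

View pics/v7.png

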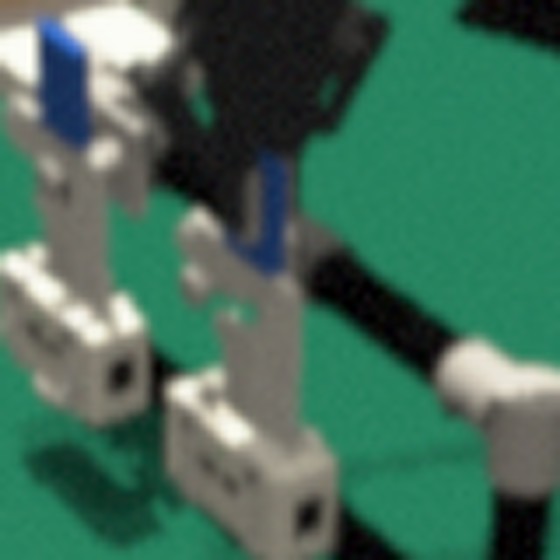

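The stud is under the prong's roof at about (190,270) in the crop. The load is about 5 N and the drag about 3 N, which is friction. I ease a touch more and slide on.

>>> {"method": "move_arm", "body": {"targets": [{"linear":[-0.0003,-0.001,0],"rotation":[0,0,0]},{"linear":[-0.0003,-0.002,0],"rotation":[0,0,0]},{"linear":[-0.0003,-0.003,0],"rotation":[0,0,0]},{"linear":[-0.0003,-0.004,0],"rotation":[0,0,0]},{"linear":[-0.0003,-0.005,0],"rotation":[0,0,0]}]}}

```text
t: 14.7
eef_pos: [0.48, -0.0926, 0.2401]
tool_rot: [-0.044, 0.706, 0.044, 0.705]
force: [0.7, 2.2, -0.9]
opening: 0.0091
```

>>> {"method": "move_arm", "body": {"targets": [{"linear":[0,-0.001,0],"rotation":[0,0,0]},{"linear":[0,-0.002,0],"rotation":[0,0,0]},{"linear":[0,-0.003,0],"rotation":[0,0,0]},{"linear":[0,-0.004,0],"rotation":[0,0,0]},{"linear":[0,-0.005,0],"rotation":[0,0,0]}]}}

```text
t: 15.2
eef_pos: [0.4808, -0.0976, 0.2402]
tool_rot: [-0.044, 0.706, 0.044, 0.706]
force: [-0.1, -0.2, -3.3]
opening: 0.0095
```

>>> {"method": "move_arm", "body": {"targets": [{"linear":[0.0003,0,0],"rotation":[0,0,0]},{"linear":[0.0003,0,0],"rotation":[0,0,0]}]}}

```text
t: 15.4
eef_pos: [0.4809, -0.0977, 0.2401]
tool_rot: [-0.044, 0.706, 0.044, 0.706]
force: [-0.6, -0.9, -1.3]
opening: 0.0092
```

>>> {"method": "move_arm", "body": {"targets": [{"linear":[0.0001,-0.001,0],"rotation":[0,0,0]},{"linear":[0.0002,-0.002,0],"rotation":[0,0,0]},{"linear":[0.0002,-0.003,0],"rotation":[0,0,0]}]}}

```text
t: 15.7
eef_pos: [0.4816, -0.1002, 0.2401]
tool_rot: [-0.044, 0.706, 0.044, 0.706]
force: [0.4, 1.4, -0.7]
opening: 0.0096
```

>>> {"method": "move_arm", "body": {"targets": [{"linear":[0,-0.001,0],"rotation":[0,0,0]},{"linear":[0,-0.002,0],"rotation":[0,0,0]},{"linear":[0,-0.003,0],"rotation":[0,0,0]},{"linear":[0,-0.004,0],"rotation":[0,0,0]},{"linear":[0,-0.005,0],"rotation":[0,0,0]}]}}

```text
t: 16.2
eef_pos: [0.4822, -0.1053, 0.2401]
tool_rot: [-0.044, 0.706, 0.044, 0.706]
force: [-0.5, 2.1, 0.2]
opening: 0.0089
```

>>> {"method": "move_arm", "body": {"targets": [{"linear":[0.0001,-0.001,0],"rotation":[0,0,0]},{"linear":[0.0001,-0.002,0],"rotation":[0,0,0]},{"linear":[0.0001,-0.003,0],"rotation":[0,0,0]},{"linear":[0.0001,-0.004,0],"rotation":[0,0,0]},{"linear":[0.0001,-0.005,0],"rotation":[0,0,0]}]}}

```text
t: 16.7
eef_pos: [0.4828, -0.1102, 0.2401]
tool_rot: [-0.044, 0.706, 0.044, 0.706]
force: [-0.2, 2.7, 0.6]
opening: 0.009
```

```bash
python3 - <<'E'
from h import *
o=robot.observe();z=o['eef_pos']-O; print('tcp',z@XR,z@YR,z[2],o['force'],o['ft_torque'])
E
```

```text
tcp -0.014507305940835333 -0.001743337455887823 0.24006859703915032 [-0.1939  2.6936  0.6367] [ 0.6055  0.0786 -0.0461]
```

>>> {"method": "move_arm", "body": {"targets": [{"linear":[-0.0001,-0.001,0],"rotation":[0,0,0]},{"linear":[-0.0001,-0.002,0],"rotation":[0,0,0]},{"linear":[-0.0001,-0.003,0],"rotation":[0,0,0]},{"linear":[-0.0001,-0.004,0],"rotation":[0,0,0]},{"linear":[-0.0001,-0.005,0],"rotation":[0,0,0]}]}}

```text
t: 17.2
eef_pos: [0.4833, -0.1152, 0.24]
tool_rot: [-0.044, 0.706, 0.044, 0.706]
force: [-0.6, 3.8, 1.2]
opening: 0.0094
```

>>> {"method": "move_arm", "body": {"targets": [{"linear":[0,-0.001,0],"rotation":[0,0,0]},{"linear":[0,-0.002,0],"rotation":[0,0,0]},{"linear":[0,-0.003,0],"rotation":[0,0,0]},{"linear":[0,-0.003,0],"rotation":[0,0,0]}]}}

```text
t: 17.6
eef_pos: [0.4833, -0.1191, 0.2393]
tool_rot: [-0.045, 0.706, 0.044, 0.705]
force: [0.4, -0.9, -3.3]
opening: 0.0092
```

>>> {"method": "move_arm", "body": {"targets": [{"linear":[0,-0.001,0],"rotation":[0,0,0]},{"linear":[0,-0.002,0],"rotation":[0,0,0]},{"linear":[0,-0.003,0],"rotation":[0,0,0]},{"linear":[0,-0.003,0],"rotation":[0,0,0]}]}}

```text
t: 18.0
eef_pos: [0.4837, -0.1213, 0.2396]
tool_rot: [-0.044, 0.706, 0.044, 0.705]
force: [-0.3, -0.3, -4.5]
opening: 0.0093
```

>>> {"method": "move_arm", "body": {"targets": [{"linear":[0,-0.001,0],"rotation":[0,0,0]},{"linear":[0,-0.002,0],"rotation":[0,0,0]},{"linear":[0,-0.002,0],"rotation":[0,0,0]}]}}

```text
t: 18.3
eef_pos: [0.4843, -0.1233, 0.24]
tool_rot: [-0.044, 0.706, 0.044, 0.706]
force: [0.5, -0.1, -4.6]
opening: 0.0091
```

>>> {"method": "move_arm", "body": {"targets": [{"linear":[0,-0.0005,0],"rotation":[0,0,0]},{"linear":[0,-0.001,0],"rotation":[0,0,0]},{"linear":[0,-0.001,0],"rotation":[0,0,0]}]}}

```text
t: 18.6
eef_pos: [0.4844, -0.1242, 0.24]
tool_rot: [-0.044, 0.706, 0.044, 0.706]
force: [-0.1, -0.5, -4.8]
opening: 0.0095
```

>>> {"method": "move_arm", "body": {"targets": [{"linear":[0,-0.0005,0],"rotation":[0,0,0]},{"linear":[0,-0.001,0],"rotation":[0,0,0]},{"linear":[0,-0.001,0],"rotation":[0,0,0]}]}}

```text
t: 18.9
eef_pos: [0.4845, -0.125, 0.2399]
tool_rot: [-0.044, 0.706, 0.044, 0.706]
force: [0.5, 0.4, -5.0]
opening: 0.0095
```

```bash
python3 - <<'E'
from h import *
o=robot.observe();z=o['eef_pos']-O; print('tcp',z@XR,z@YR,z[2],o['force'],o['ft_torque'])
E
```

```text
tcp 0.00041735836689438445 -0.0018693108376809525 0.2399379042506434 [ 0.5446  0.4498 -4.9778] [ 0.0798  0.0029 -0.0543]
```

>>> {"method": "move_arm", "body": {"targets": [{"linear":[0,-0.0005,0],"rotation":[0,0,0]},{"linear":[0,-0.0005,0],"rotation":[0,0,0]}]}}

```text
t: 19.1
eef_pos: [0.4845, -0.1253, 0.2399]
tool_rot: [-0.044, 0.706, 0.044, 0.706]
force: [-0.3, 1.9, -3.9]
opening: 0.0097
```

>>> {"method": "move_arm", "body": {"targets": [{"linear":[0,-0.0005,0],"rotation":[0,0,0]},{"linear":[0,-0.0005,0],"rotation":[0,0,0]}]}}

```text
t: 19.3
eef_pos: [0.4845, -0.1255, 0.2399]
tool_rot: [-0.043, 0.706, 0.045, 0.706]
force: [0.1, 3.3, -2.3]
opening: 0.0094
```

>>> {"method": "move_arm", "body": {"targets": [{"linear":[0,-0.0005,0],"rotation":[0,0,0]},{"linear":[0,-0.0005,0],"rotation":[0,0,0]}]}}

```text
t: 19.5
eef_pos: [0.4846, -0.1257, 0.2399]
tool_rot: [-0.043, 0.706, 0.045, 0.706]
force: [-0.5, 4.8, -3.9]
opening: 0.0088
```

End wall felt, with the sideways force rising from 0 to 4.8 N. I back off 2.5 mm to centre the stud in the notch and lower.

>>> {"method": "move_arm", "body": {"targets": [{"linear":[0,0.001,0],"rotation":[0,0,0]},{"linear":[0,0.0025,0],"rotation":[0,0,0]},{"linear":[0,0.0025,0],"rotation":[0,0,0]}]}}

```text
t: 19.8
eef_pos: [0.4845, -0.125, 0.24]
tool_rot: [-0.045, 0.706, 0.044, 0.706]
force: [0.1, 0.6, -4.7]
opening: 0.0097
```

>>> {"method": "move_arm", "body": {"targets": [{"linear":[0.001,0,0],"rotation":[0,0,0]},{"linear":[0.002,0,0],"rotation":[0,0,0]},{"linear":[0.003,0,0],"rotation":[0,0,0]},{"linear":[0.003,0,0],"rotation":[0,0,0]}]}}

```text
t: 20.2
eef_pos: [0.4842, -0.1244, 0.2367]
tool_rot: [-0.044, 0.706, 0.044, 0.706]
force: [0.1, -0.9, -4.5]
opening: 0.009
```

>>> {"method": "move_arm", "body": {"targets": [{"linear":[0.001,0,0],"rotation":[0,0,0]},{"linear":[0.002,0,0],"rotation":[0,0,0]},{"linear":[0.003,0,0],"rotation":[0,0,0]},{"linear":[0.003,0,0],"rotation":[0,0,0]}]}}

```text
t: 20.6
eef_pos: [0.4842, -0.1241, 0.2337]
tool_rot: [-0.044, 0.706, 0.044, 0.706]
force: [-0.1, -0.9, -4.7]
opening: 0.0094
```

>>> {"method": "move_arm", "body": {"targets": [{"linear":[0.001,0,0],"rotation":[0,0,0]},{"linear":[0.002,0,0],"rotation":[0,0,0]},{"linear":[0.002,0,0],"rotation":[0,0,0]}]}}

```text
t: 20.9
eef_pos: [0.4842, -0.1241, 0.2318]
tool_rot: [-0.044, 0.706, 0.044, 0.706]
force: [0.4, -0.4, -4.8]
opening: 0.0096
```

>>> {"method": "move_arm", "body": {"targets": [{"linear":[0.0005,0,0],"rotation":[0,0,0]},{"linear":[0.001,0,0],"rotation":[0,0,0]},{"linear":[0.001,0,0],"rotation":[0,0,0]}]}}

```text
t: 21.2
eef_pos: [0.4843, -0.1241, 0.2309]
tool_rot: [-0.044, 0.706, 0.044, 0.706]
force: [-0.7, 0.0, -4.5]
opening: 0.0095
```

>>> {"method": "move_arm", "body": {"targets": [{"linear":[0.0005,0,0],"rotation":[0,0,0]},{"linear":[0.0005,0,0],"rotation":[0,0,0]}]}}

```text
t: 21.4
eef_pos: [0.4843, -0.1241, 0.2304]
tool_rot: [-0.044, 0.706, 0.044, 0.706]
force: [0.2, -0.3, -3.6]
opening: 0.0093
```

>>> {"method": "move_arm", "body": {"targets": [{"linear":[0.0005,0,0],"rotation":[0,0,0]},{"linear":[0.0005,0,0],"rotation":[0,0,0]}]}}

```text
t: 21.6
eef_pos: [0.4845, -0.1241, 0.2302]
tool_rot: [-0.044, 0.706, 0.044, 0.706]
force: [-0.3, 0.6, -1.8]
opening: 0.0093
```

Seat contact is at z 0.230, exactly 10 mm below the roof contact. One small step takes the weight, then I release.

>>> {"method": "move_arm", "body": {"targets": [{"linear":[0.0002,0,0],"rotation":[0,0,0]},{"linear":[0.0002,0,0],"rotation":[0,0,0]},{"linear":[0.0002,0,0],"rotation":[0,0,0]}]}}

```text
t: 21.9
eef_pos: [0.4845, -0.1242, 0.2301]
tool_rot: [-0.044, 0.706, 0.044, 0.706]
force: [-0.9, -0.2, -2.0]
opening: 0.0093
```

```bash
python3 - <<'E'
from h import *
p,d=snap('scene','scene8')
o=robot.observe();z=o['eef_pos']-O; print('tcp',z@XR,z@YR,z[2],o['force'],o['ft_torque'])
a=cv2.resize(p[100:180,260:340],None,fx=7,fy=7,interpolation=cv2.INTER_CUBIC);cv2.imwrite('pics/v8.png',a)
E
```

```text
tcp -0.0004711418027364176 -0.0017960983499523161 0.2301010315687065 [-1.9541  0.4874 -0.1931] [ 0.094   0.2237 -0.1099]
```

View pics/v8.png

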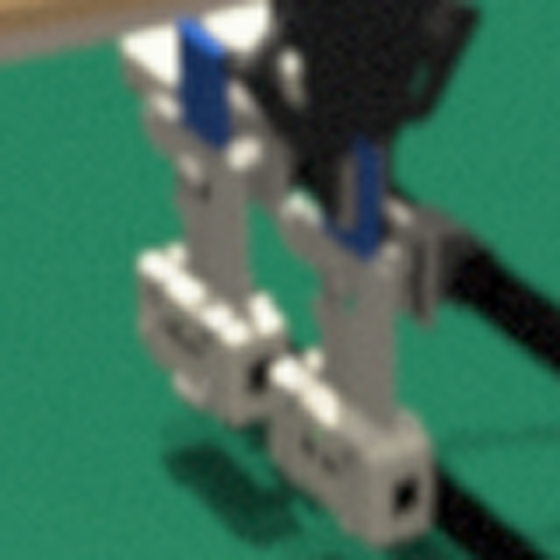

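```bash
python3 - <<'E'
from h import *
z=np.load('pics/scene8.npz');W=world('scene',z['d']);S=W-O
c=robot.get_calibration('scene')
def proj(P):
    q=np.array(c['camera_from_world'])@np.r_[P,1]; return c['cx']+c['fx']*q[0]/-q[2], c['cy']-c['fy']*q[1]/-q[2]
print('head',proj(O+0.012*YR+[0,0,.1925]))
N=S@YR; print((N[126:152,300:318]*1000).round().astype(int))
a=cv2.resize(z['p'][125:155,290:330],None,fx=18,fy=18,interpolation=cv2.INTER_CUBIC);cv2.imwrite('pics/v9.png',a)
E
```

```text
head (np.float64(306.5502294089864), np.float64(141.63363811998104))
[[ -33  -41  -43  -43  -42   18   17   14   12    9    6    5    3    0
    -7  -18 -281 -280]
 [ -35  -44  -44  -46  -46   19   18   15   12    9    6    3    2   -1
   -10  -14  -59 -276]
 [ -33 -208 -214 -218 -220   18   17   16   11   12    8    4    2   -1
    -8  -16  -56  -58]
 [ -36    2    0 -216 -215   17   18   18   12   10    7    5    1   -2
   -11  -35  -51  -52]
 [   2    3   -1    1   -3 -217   17   15   12   11    5    3    3   -3
    -9  -30  -35  -37]
 [   3    3    3    1    2   -2   10   15   11   10    6    5    2   -1
   -11  -31  -29  -32]
 [   4    1    2    2    1    4    4    4   12   11    6    5    2   -1
   -28  -33  -31  -30]
 [   1    1    2    0    1    0    5    4    5    6    4    3    4   -2
   -31  -31  -28  -31]
 [   1    1    4    0    0    1    2    4    4    4    4    6    1   -1
   -28  -30  -32  -32]
 [-172    4    2    4    2    2    1    4    0    4    4    4    1    0
   -29  -30  -32  -30]
 [-165 -172    0    1    2    1    1    1    0   -1    3    6    2    2
   -23  -
[... 739 characters left out ...]
0    2    1
     3    3   -3  -32]
 [-127 -129 -135 -138 -140    1    2    1    0    1    2    1    1    3
     2    2   -4 -186]
 [ -20 -126 -131 -134 -140 -139   -1    2    3    2    3    1    2    0
     1   -1   -3 -182]
 [ -13 -119 -124 -127 -130 -137    3    2    2    0    1    3    2    3
     1    0   -4 -179]
 [ -16  -71 -118 -124 -127 -131    1    1   -1    2    3   -2    3    3
     1    0   -5 -175]
 [ -15  -64 -120 -120 -126 -128    2    4    3    1    3    3    1    0
     0    0   -2 -170]
 [ -15  -57  -64 -118 -117 -120    3    2    4    0    3    1    0    1
     0    1   -3 -161]
 [ -16  -55  -60   -5   -7  -10    0    2    2    3    2    0    0    2
     2    1   -4 -160]]
```

View pics/v9.png

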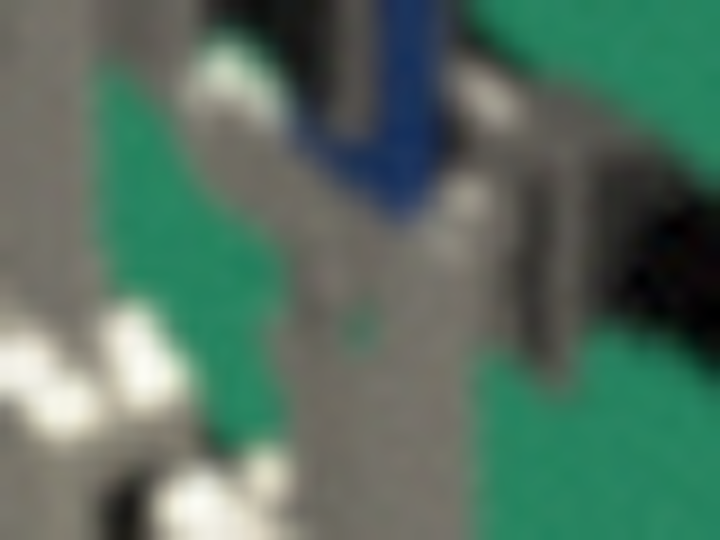

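The depth map shows the stud head about 10 mm in front of the plate at pixel (307,141), so the plate is on the neck. Releasing.

>>> {"method": "move_arm", "body": {"targets": [{"linear":[0,0,0],"rotation":[0,0,0]},{"linear":[0,0,0],"rotation":[0,0,0]},{"linear":[0,0,0],"rotation":[0,0,0]},{"linear":[0,0,0],"rotation":[0,0,0]},{"linear":[0,0,0],"rotation":[0,0,0]}], "gripper": 150}}

```text
t: 22.45
eef_pos: [0.4845, -0.1242, 0.2299]
tool_rot: [-0.044, 0.706, 0.044, 0.706]
force: [-0.2, 0.9, -0.7]
opening: 0.0348
```

```bash
python3 - <<'E'
from h import *
p,d=snap('scene','scene10')
o=robot.observe();z=o['eef_pos']-O; print('tcp',z@XR,z@YR,z[2],o['force'],o['ft_torque'],o['opening'])
a=cv2.resize(p[80:180,250:350],None,fx=6,fy=6,interpolation=cv2.INTER_CUBIC);cv2.imwrite('pics/v10.png',a)
E
```

```text
tcp -0.00045718343114328216 -0.001786919265631809 0.22983453823883263 [-0.2368 -0.2819  0.568 ] [ 0.0226 -0.0246  0.0578] 0.03510009277781728
```

View pics/v10.png

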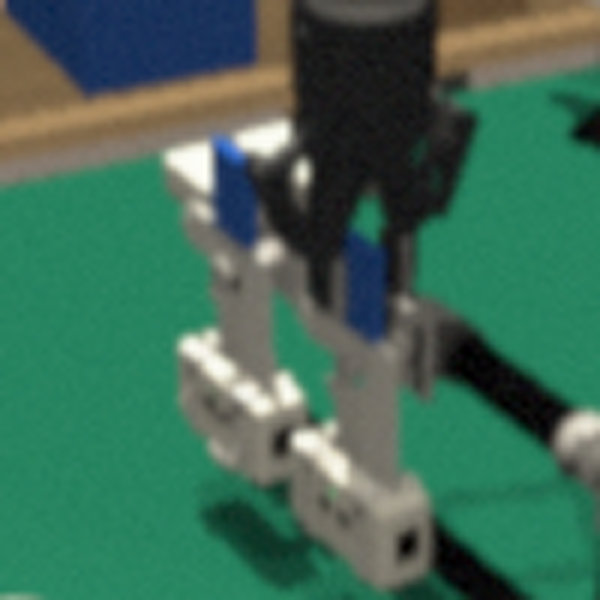

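Force is back near zero and the adapter hangs upright between the open fingers. I retreat straight up.

>>> {"method": "move_arm", "body": {"targets": [{"linear":[-0.005,0,0],"rotation":[0,0,0]},{"linear":[-0.012,0,0],"rotation":[0,0,0]},{"linear":[-0.022,0,0],"rotation":[0,0,0]},{"linear":[-0.034,0,0],"rotation":[0,0,0]},{"linear":[-0.05,0,0],"rotation":[0,0,0]},{"linear":[-0.07,0,0],"rotation":[0,0,0]},{"linear":[-0.095,0,0],"rotation":[0,0,0]},{"linear":[-0.12,0,0],"rotation":[0,0,0]},{"linear":[-0.14,0,0],"rotation":[0,0,0]},{"linear":[-0.15,0,0],"rotation":[0,0,0]},{"linear":[-0.15,0,0],"rotation":[0,0,0]},{"linear":[-0.15,0,0],"rotation":[0,0,0]},{"linear":[-0.15,0,0],"rotation":[0,0,0]},{"linear":[-0.15,0,0],"rotation":[0,0,0]},{"linear":[-0.15,0,0],"rotation":[0,0,0]}]}}

```text
t: 24.0
eef_pos: [0.484, -0.124, 0.3788]
tool_rot: [-0.044, 0.706, 0.044, 0.705]
force: [0.9, -0.2, -0.4]
opening: 0.0352
```

```bash
python3 - <<'E'
from h import *
p,d=snap('scene','scene11')
q,d2=snap('scene','scene12'); t,_=snap('top','top12')
o=robot.observe(); print(o['t'],o['eef_pos'],o['force'])
def blob(p,roi):
    h=cv2.cvtColor(p,cv2.COLOR_BGR2HSV);m=((h[...,0]>100)&(h[...,0]<128)&(h[...,1]>120)).astype(np.uint8);r=np.zeros_like(m);r[roi[0]:roi[1],roi[2]:roi[3]]=1
    M=cv2.moments(m*r,True); return M['m00'],M['m10']/M['m00'],M['m01']/M['m00']
for pp in(p,q): print('ours',blob(pp,(115,140,300,320)))
print('hung',blob(q,(95,125,280,297)),'before',blob(cv2.imread('pics/scene0.png'),(95,125,280,297)))
W=world('scene',d2);S=W-O
for r in (130,150,165): 
    k=S[r,300:322]; print(r,(k@YR*1000).round(),)
a=cv2.resize(q[80:180,250:350],None,fx=6,fy=6,interpolation=cv2.INTER_CUBIC);cv2.imwrite('pics/v11.png',a)
cv2.imwrite('pics/v12t.png',t)
E
```

```text
24.15 [ 0.4843 -0.1241  0.3794] [-0.579  -0.2244 -0.7948]
ours (130.0, 309.17692307692306, 126.0923076923077)
ours (130.0, 309.16923076923075, 126.11538461538461)
hung (85.0, 288.61176470588236, 111.38823529411765) before (85.0, 288.61176470588236, 111.4)
130 [  -1.   -0.    2.    1.   -2. -219.    7.    6.    5.    5.    5.    2.
    4.   -0.  -31.  -30.  -34.  -36.  -53.  -52.  -57.  -60.]
150 [ -16.  -58.  -63. -116. -116. -125.   -0.    4.    2.    2.   -0.    3.
    3.    1.    5.    0. -162. -166. -170. -175. -175. -181.]
165 [ 19.  20.  17.  18.  19.  19.  18.  18.  17.  19.  18.  18.  15.  16.
  11.  10.   7.   4.  -2.  -9. -13. -16.]
```

View pics/v11.png

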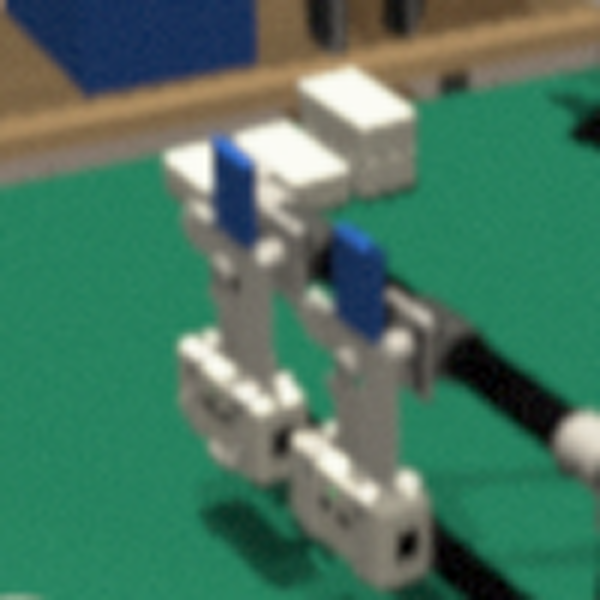

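View pics/v12t.png

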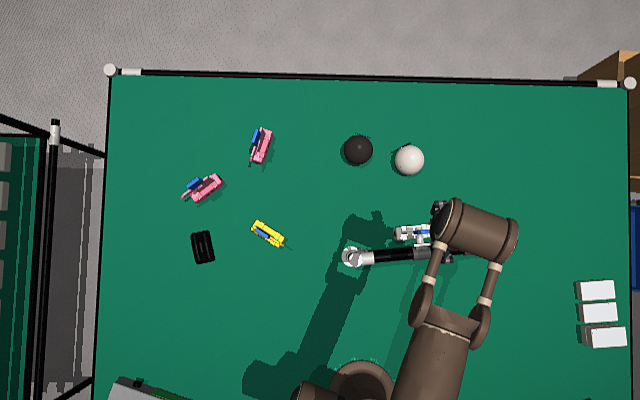

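The adapter hangs upright and parallel to the other one, with its grip at about (309,126) and no motion between frames. The hung adapter's grip is unmoved at (288.6,111.4), and the cameras, mouse and decoys are where they were. I'm handing the job in.

```bash
python3 - <<'E'
from h import *
print(robot.close_job())
E
```

```text
the job is handed in; nothing more can be done
None
```

The white adapter is hanging on the free stud, upright and still, and the job is handed in at about 24 s of the 64 s allowed.

- **Contact and slide:** I lowered the slot roof until it touched the neck, which put the stud about 3 mm above nominal, in line with the camera. I then slid it to the end wall, which I felt at about 5 N sideways.
- **Seating:** I backed off about 1 mm (2.5 mm commanded) to centre the stud in the notch and lowered it. Seat contact came 10 mm below the roof contact, as expected. Then I let go and rose straight up.
- **Contact force:** It peaked at roughly 12 N on the stud early in the slide, so that moment was firmer than "lightly". I then eased it to about 3–5 N. At one point mid-slide it dropped to under 1 N, close to losing contact, and I corrected it straight away.
- **Final checks:** The depth image taken just before I let go showed the stud head in front of the plate. Afterwards the adapter did not move between two frames about 0.05 s apart. The other hung adapter's grip was at the same pixel as at the start, and the cameras, mouse and decoys looked unmoved. The wrist force was back near zero, with the gripper clear of everything.

No check failed or disagreed.

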